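# Lock the blood-tube cassette with its rod

## Robot

A 6-joint arm with a two-finger parallel gripper is mounted at the origin on a cart in front of the work surface, level with it; the furniture and walls round the work are solid. World frame = base frame: x ahead of the robot, y to its left, z up, the work surface at z = 0. Lengths are in m, angles in degrees, forces in N, time in s.
With the tool pointing down it reaches from about 0.25 to 0.725 m from the base axis. Payload 9.7 kg.
Tool frame: the origin (TCP) lies midway between the tips of the shut fingers; the grasp point (between the pads) lies 19 mm behind it; y points along the fingers, x is the direction in which the jaws open and shut, and the axes are right-handed (so a half turn about y gives the same grasp; the last joint's range is limited). The gripper opens to 85 mm and grips with 20 to 120 N. Pads are 22 mm wide; open, the fingers measure 114 mm over their backs; the gripper's body (76 mm by 85 mm) begins 54 mm behind the grasp point. The pads swing forward as they close: fully open they stand 13 mm farther back than shut.
Start: joints at [75.573, 4.979, 10.078, 95.1, 0, 90], TCP at [0.137, 0.533, 0.231] pointing down, gripper open.
Joint ranges: [-179.16, 179.16], [-48.56, 103.87], [-65.8, 70.77], [-126.05, 130.52], [-82.76, 87.17], [-180, 180]. Speed limits (degrees/s): [127.2, 127.2, 147.25, 180, 180, 180].

## Interface

Orientations are given as [roll, pitch, yaw] about the fixed x, y, z axes, in that order (R = Rz(yaw) Ry(pitch) Rx(roll)).
In Python, from workcell import get_obs, camera, job_done gives the robot as it stands.
- The arm moves only by the tool play_rows, never from a script. Its argument "moves" is a list of rows, each a list of 3 entries, a list of its own where there are three numbers: the turn, a rotation vector about the tool's x, y, z in degrees, then the shift along the tool's x, y, z in m, then the opening in per cent of the stroke, from 0 (shut) to 100 (fully open). A call has exactly 5 rows; each row is the pose to reach, as a shift and turn from the pose commanded when the call began, along the tool's axes at that moment; what a row does not reach only later rows make up. A row lasts 1/10 s, in which the tool goes at most 50 mm and 8.59 degrees, less where a joint would pass 70% of its speed; a pose out of reach is approached as far as the arm can. A call with a gripper value outside its range is refused whole. The fingers move at their own pace and stop on an object; "grip_force" is the grip in N (left out, the last holds). Time passes only in rows, so rows that repeat a pose let the fingers close, or fill a call up. It gives the time, the measured TCP pose, the force and the opening at its end, in the units of the state.
- get_obs(): the state, without advancing time (a new reading comes with each control period).
- camera(name): name is "scene" or "top" or "wrist"; returns a dict with "img" (480x640x3 uint8, red, green, blue), "fov_y" (degrees; the focal length in pixels is half the picture's height over the tangent of half this angle, whatever the lens; pixels are square), "cx", "cy" (the principal point, pixels), "world_from_camera" (4x4, takes a point from camera to world coordinates). Camera axes: x right, y up, looking along -z (the intrinsics and any distortion apply to the point x, -y, -z); pixel columns grow to the right and rows downward; lengths in m; the calibration is good to about 2 mm. A picture is of the moment at which its call begins. There is no depth.
- job_done(): hands the job in, once; it reports no verdict.
The state is a dict: "time": time; "q": joint angles; "qd": joint speeds; "joint_efforts": joint torques, N m; "ee_pos": TCP position; "tcp_rot": TCP orientation; "wrist_force": force on the tool from outside, world axes, zero at the start; "torque": the same for the moment, N m; "opening": finger opening in m.
Only numpy, scipy, OpenCV 4.12 (cv2) and the standard library are available. Lean on these libraries where they do the work, as an engineer would, in place of code of your own. Each camera call takes 0.05 s, during which the arm holds its last target.

## Task

The blood tubes in the blue cassette must be secured for transport: take the locking rod by its orange handle from the grey stand and thread it, tip first from the side of the cassette that faces the robot, through all three upright lugs over the tube caps until the handle sits home against the first lug. Feel for the hole and never force the rod (a light hand, well under 25 N), let go of it, and leave the cup, meter and timer where they are.

Things in the scene. Friction and masses are not known exactly. Their poses are not given: they have to be found in the camera images.
- dock: White docking tray, fixed to the worktop, 140 x 86 mm, rails 22 mm high; origin on the worktop under its centre, x along its length = the way the rod is pushed in (away from the robot), z up. It carries the blue cassette, 122 x 48 mm, with two capped tubes (cap tops 100 mm above the worktop) and three upright lugs at x = -52, 0, +52 mm, each 8 mm thick, 60 mm wide at the hole, top 135 mm above the worktop.
- mouth (a point): Point on the tray's slide (axes as the tray): x = -56 mm, front face of the first lug; y = -18 mm; 115 mm above the worktop, the height of all three holes (12.4 mm wide, round, in line along x, mid-width in each lug). The cassette with its holes is clamped anywhere so that they lie 4 to 32 mm left (+y) of this point; differs per run, NOT measured: find by feel or sight. The clamp holds to 80 N.
- stand: Grey parking stand, fixed, base 104 x 56 mm, with two V-shaped cradles (at x = -42 and +36 mm, about 90 mm high) that hold the rod with its axis 85 mm above the worktop along the stand's x; origin on the worktop under its centre.
- rod: Locking rod, loose, about 120 g: steel shaft 10 mm thick, 130 mm long; orange handle, x = -34 to 0: a waist with black ribs (x = -30 to -4, 18 mm wide in y, 24 mm high) between two 28 mm wide end flanges. Origin on the axis at the handle's front face; x points to the tip. It starts in the stand, z up, handle hanging free behind the stand; lifts straight up. Home: the handle's face touches the first lug.
- rod_tip (a point): Centre of the rod's flat tip, 8 mm wide, 130 mm along x from the rod's origin; the last 1.5 mm of the shaft is bevelled. With the rod home the tip stands 18 mm out of the third lug.
- cup: Specimen cup with red lid, 62 mm wide, 72 mm high, loose bystander; origin under its centre.
- meter: White hand-held meter, 93 x 52 x 20 mm, lying flat, loose bystander; origin under its centre.
- timer: White timer with red button, 58 x 66 x 17 mm, lying flat, loose bystander; origin under its centre.

How it is judged:
By the outcome, as a careful person would: the job done as asked, in the order asked, and still so for the second after the job is handed in, with the robot touching nothing.
It also fails if it takes over 72 s, if anything falls off the work surface, if the arm or the gripper's body presses on something with over 40 N, if the wrist force passes 120 N, or if a joint passes its speed limit or range.

## Working session

There is one attempt and no reset: what is moved stays moved. The work goes in short steps, Python scripts to look and compute and a tool call to move; the robot and the scene stay as the last step left them, time stands still between calls to the robot, and variables do not carry over. Pictures are saved under pics/ and viewed, and the job is handed in when it is done.

Besides the shell and the picture viewer there is one more tool, called after ">>>" as name(argument=value, ...) on one line, values as JSON. play_rows: Moves the arm, as the interface text tells. Its arguments: {"type":"object","properties":{"moves":{"type":"array"},"grip_force":{"type":"number"}},"required":["moves"]}

```bash
ls; mkdir -p pics
python3 - <<'E'
from workcell import get_obs,camera
import cv2,numpy as np
np.set_printoptions(precision=4,suppress=True)
print(get_obs())
for n in ["scene","top","wrist"]:
    c=camera(n); cv2.imwrite(f"pics/{n}0.png",c["img"][:,:,::-1])
    print(n,c["fov_y"],c["cx"],c["cy"],c["world_from_camera"],[k for k in c], [c[k] for k in c if k not in("img","fov_y","cx","cy","world_from_camera")])
E
```

```text
pics
{'time': 0.0, 'q': array([75.5738,  5.0104, 10.0342, 95.0996,  0.0005, 90.0003]), 'qd': array([ 0.0523,  0.0325, -0.0664, -0.0588,  0.0155, -0.0288]), 'joint_efforts': array([ -0.0004, -52.0395,  46.48  ,   0.0166,  -0.0002,  -0.    ]), 'ee_pos': array([0.137 , 0.5324, 0.2306]), 'tcp_rot': array([-89.9995,   0.0759,  75.5735]), 'wrist_force': array([ 0.1973, -0.8543, -0.2289]), 'torque': array([-0.0086, -0.0067,  0.02  ]), 'opening': 0.08527496857406808}
scene 48.79256420938103 313.91423422172255 240.84227198711778 [[ 0.8484  0.3783 -0.3703  0.1524]
 [-0.5294  0.6054 -0.5943 -0.5012]
 [-0.0007  0.7002  0.7139  0.7573]
 [ 0.      0.      0.      1.    ]] ['img', 'fov_y', 'cx', 'cy', 'world_from_camera'] []
top 43.8944305709959 322.2431256725452 242.88142129527063 [[-0.0075  0.9973 -0.0726  0.4268]
 [-1.     -0.0074  0.0007  0.0469]
 [ 0.0002  0.0726  0.9974  1.2893]
 [ 0.      0.      0.      1.    ]] ['img', 'fov_y', 'cx', 'cy', 'world_from_camera'] []
wrist 64.55988277148947 316.72760227537134 238.1741761860924 [[ 0.2512 -0.93   -0.2683  0.0686]
 [ 0.9679  0.2412  0.0702  0.55  ]
 [-0.0005 -0.2773  0.9608  0.3739]
 [ 0.      0.      0.      1.    ]] ['img', 'fov_y', 'cx', 'cy', 'world_from_camera'] []
```

View pics/scene0.png

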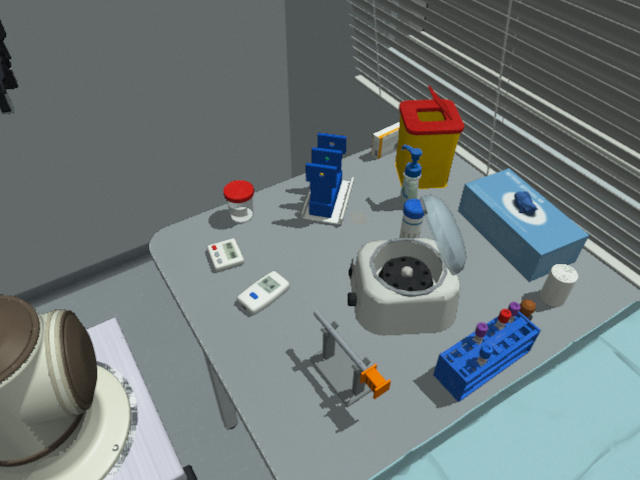

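View pics/top0.png

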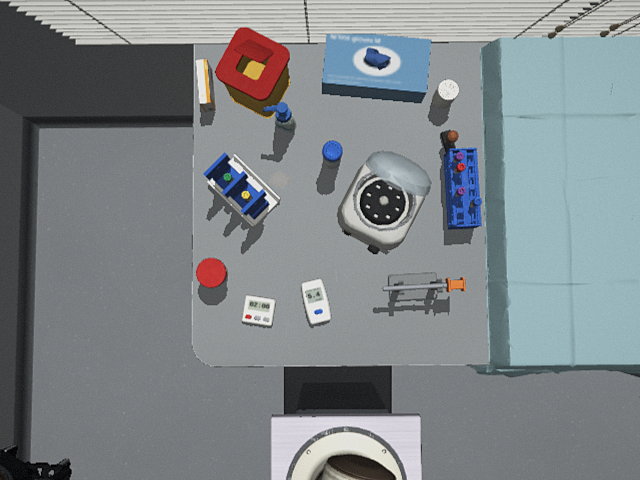

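View pics/wrist0.png

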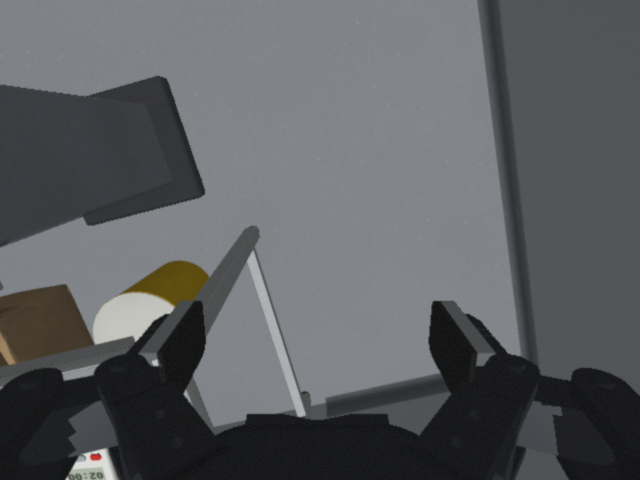

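```bash
cat > h.py <<'E'
import numpy as np,cv2
from workcell import get_obs,camera
np.set_printoptions(precision=4,suppress=True)
def K(c):
    f=240/np.tan(np.radians(c["fov_y"]/2)); return np.array([[f,0,c["cx"]],[0,f,c["cy"]],[0,0,1.]])
def ray(c,u,v):
    k=K(c); d=np.array([(u-k[0,2])/k[0,0],-(v-k[1,2])/k[1,1],-1.])
    W=c["world_from_camera"]; return W[:3,3],W[:3,:3]@d
def onz(c,u,v,z):
    o,d=ray(c,u,v); return o+d*(z-o[2])/d[2]
def proj(c,P):
    W=c["world_from_camera"]; p=W[:3,:3].T@(np.asarray(P,float)-W[:3,3]); k=K(c)
    return np.array([k[0,2]+k[0,0]*p[0]/-p[2],k[1,2]+k[1,1]*-p[1]/-p[2]])
def tri(l):
    A=np.zeros((3,3));b=np.zeros(3)
    for c,u,v in l:
        o,d=ray(c,u,v); d=d/np.linalg.norm(d); M=np.eye(3)-np.outer(d,d); A+=M;b+=M@o
    p=np.linalg.solve(A,b)
    return p,[np.round(proj(c,p)-[u,v],1) for c,u,v in l]
def crop(im,u0,v0,w,h,s,name):
    a=cv2.resize(im[v0:v0+h,u0:u0+w,::-1],None,fx=s,fy=s,interpolation=cv2.INTER_CUBIC)
    for i in range(0,w,10):
        cv2.line(a,(i*s,0),(i*s,4 if i%50 else 10),(0,255,255),1)
        if (u0+i)%20==0: cv2.putText(a,str(u0+i),(i*s,20),0,.35,(0,255,255),1)
    for i in range(0,h,10):
        cv2.line(a,(0,i*s),(4,i*s),(0,255,255),1)
        if (v0+i)%20==0: cv2.putText(a,str(v0+i),(6,i*s+4),0,.35,(0,255,255),1)
    cv2.imwrite("pics/"+name,a)
E
python3 - <<'E'
from h import *
import pickle
s=cv2.imread("pics/scene0.png")[:,:,::-1]; t=cv2.imread("pics/top0.png")[:,:,::-1]
crop(s,290,120,80,110,5,"s_dock.png"); crop(s,300,300,110,110,5,"s_rod.png")
crop(t,190,140,110,110,5,"t_dock.png"); crop(t,370,260,110,60,7,"t_rod.png")
E
python3 - <<'E'
import cv2,numpy as np
p="pics/"
a=[cv2.imread(p+x) for x in("s_dock.png","t_dock.png")]
print([x.shape for x in a])
E
```

```text
[(550, 400, 3), (550, 550, 3)]
```

View pics/s_dock.png

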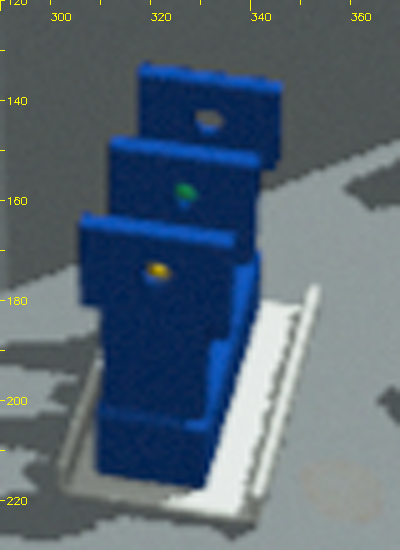

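View pics/t_dock.png

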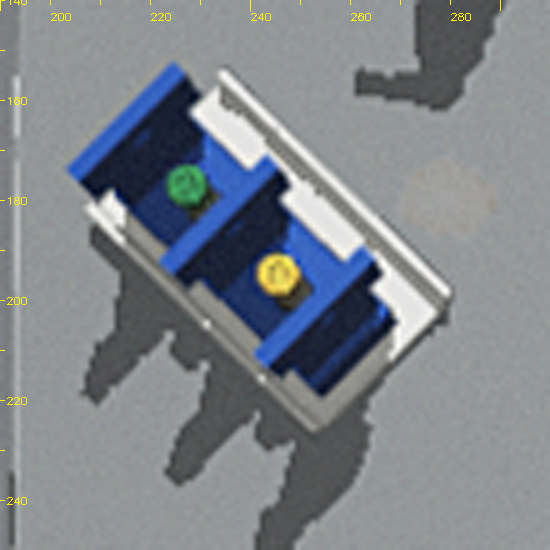

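View pics/s_rod.png

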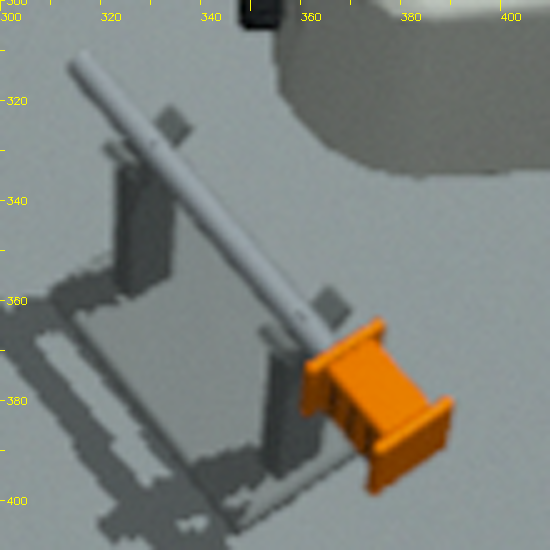

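View pics/t_rod.png

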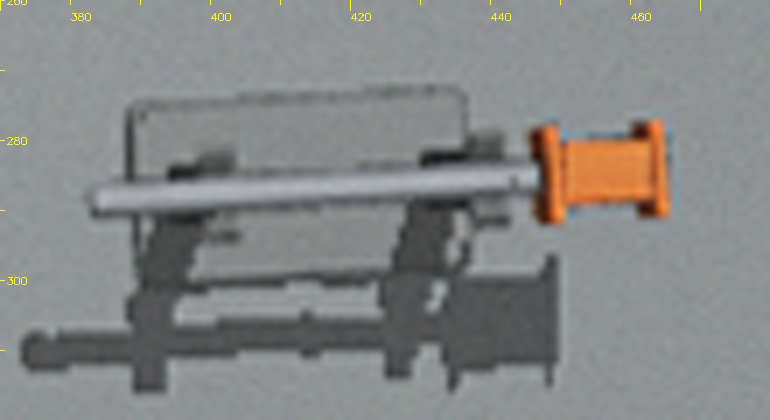

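Run:
```python
from h import *
t=camera("top");s=camera("scene")
L=[onz(t,*p,.135) for p in [(253.2,202),(234.4,183.6),(216,164.4)]]
print("lugs top",L, np.linalg.norm(L[0]-L[2]),np.linalg.norm(L[0]-L[1]))
w=onz(t,262.0,190.5,.135)-onz(t,242.2,212.2,.135); print("lugwidth",w,np.linalg.norm(w),np.degrees(np.arctan2(*w[1::-1])))
d=L[2]-L[0]; print("yaw",np.degrees(np.arctan2(d[1],d[0])))
# lug3 width
w=onz(t,225.8,154,.135)-onz(t,205.3,175,.135); print("lug3w",w,np.linalg.norm(w),np.degrees(np.arctan2(*w[1::-1])))
# tray corners: top of rail z=.022
tc=[onz(t,*p,.022) for p in [(278.5,199),(252,226),(232,154),(206.5,181)]]
print("tray",tc)
print("edges",[np.linalg.norm(tc[i]-tc[j]) for i,j in((0,1),(0,2),(1,3))], [np.degrees(np.arctan2(*(tc[j]-tc[i])[1::-1])) for i,j in((1,0),(0,2),(1,3))], np.mean(tc,0))
# scene: top edge front corners of lugs z=.135 : 
S={1:[(316-10,163),(337,167)]}
for a,b in [((306.5,163.5),(336.5,168)),((312,148),(341.5,151.5)),((317.8,133.5),(346,137.5))]:
    A,B=onz(s,*a,.135),onz(s,*b,.135); print("scene lug",A,B,(A+B)/2,np.linalg.norm(A-B))
print("holes scene z .115", [onz(s,*p,.115) for p in[(321.3,174.2),(327,159),(331.7,144)]])
# rod
print("rod tip,front,rear",[onz(t,*p,.085) for p in[(382.7,288.5),(446.5,285),(464.8,283.8)]])
print("rod scene tip, front,rear", [onz(s,*p,.085) for p in[(316,312.5),(364,370.5),(381,389)]])
```

```text
lugs top [array([0.5919, 0.1803, 0.135 ]), array([0.6284, 0.2171, 0.135 ]), array([0.6668, 0.2533, 0.135 ])] 0.10461046060964452 0.05189864005328927
lugwidth [ 0.0424 -0.0386  0.    ] 0.05737048414994813 -42.31512773259311
yaw 44.29051482324772
lug3w [ 0.0414 -0.04    0.    ] 0.057565514062811726 -43.99644332733557
tray [array([0.6141, 0.1391, 0.022 ]), array([0.5564, 0.1959, 0.022 ]), array([0.7127, 0.2392, 0.022 ]), array([0.6543, 0.2938, 0.022 ])]
edges [np.float64(0.08099141459149548), np.float64(0.1404768833362914), np.float64(0.1384697088520807)] [np.float64(-44.50504776060502), np.float64(45.42993096693005), np.float64(44.99578933450366)] [0.6344 0.217  0.022 ]
scene lug [0.5734 0.2011 0.135 ] [0.6145 0.1588 0.135 ] [0.5939 0.18   0.135 ] 0.058965452293465365
scene lug [0.6089 0.2383 0.135 ] [0.6521 0.1975 0.135 ] [0.6305 0.2179 0.135 ] 0.05943361890659201
scene lug [0.6456 0.2749 0.135 ] [0.6867 0.2323 0.135 ] [0.6662 0.2536 0.135 ] 0.059135102484037944
holes scene z .115 [array([0.5936, 0.1795, 0.115 ]), array([0.6294, 0.2145, 0.115 ]), array([0.6656, 0.2524, 0.115 ])]
rod tip,front,rear [array([ 0.4213, -0.0752,  0.085 ]), array([ 0.4274, -0.204 ,  0.085 ]), array([ 0.4296, -0.2409,  0.085 ])]
rod scene tip, front,rear [array([ 0.4204, -0.0771,  0.085 ]), array([ 0.4241, -0.2007,  0.085 ]), array([ 0.4272, -0.237 ,  0.085 ])]
```

>>> play_rows(moves=[[[0, 5, 0], [-0.018, 0, -0.013], 100], [[0, 13, 0], [-0.054, 0, -0.039], 100], [[0, 21, 0], [-0.091, 0, -0.065], 100], [[0, 29, 0], [-0.128, 0, -0.091], 100], [[0, 37, 0], [-0.165, 0, -0.117], 100]])

```text
time: 0.75
ee_pos: [0.2093, 0.3421, 0.2311]
tcp_rot: [-90.0, -0.0, 38.3]
wrist_force: [1.0, -0.5, 0.5]
opening: 0.0856
```

```bash
cat > go.py <<'E'
import sys
from h import *
from scipy.spatial.transform import Rotation as R
def to(pos,yaw,roll=-90,pitch=0):
    o=get_obs(); r=R.from_euler('xyz',o['tcp_rot'],degrees=True); r2=R.from_euler('xyz',[roll,pitch,yaw],degrees=True)
    print("now",o['time'],o['ee_pos'],o['tcp_rot'],"f",o['wrist_force'])
    print("shift",r.inv().apply(np.array(pos)-o['ee_pos']),"turn",(r.inv()*r2).as_rotvec(degrees=True))
if __name__=="__main__":
    a=[float(x) for x in sys.argv[1:]]; to(a[:3],a[3])
E
python3 go.py 0.427 -0.2195 0.19 2.5
```

```text
now 0.75 [0.2093 0.3421 0.2311] [-90.0022  -0.004   38.2837] f [ 1.0139 -0.5293  0.5333]
shift [-0.1771  0.0411 -0.5756] turn [ 0.0009 35.7837  0.0046]
```

>>> play_rows(moves=[[[0, 4, 0], [-0.014, 0.003, -0.045], 100], [[0, 8, 0], [-0.028, 0.006, -0.09], 100], [[0, 12, 0], [-0.042, 0.01, -0.136], 100], [[0, 16, 0], [-0.056, 0.013, -0.182], 100], [[0, 20, 0], [-0.07, 0.016, -0.228], 100]])

```text
time: 1.25
ee_pos: [0.2968, 0.1201, 0.2153]
tcp_rot: [-90.0, -0.1, 18.5]
wrist_force: [2.0, 0.3, -1.2]
opening: 0.0852
```

```bash
python3 go.py 0.427 -0.2195 0.19 2.5
```

```text
now 1.25 [0.2968 0.1201 0.2153] [-89.9985  -0.0671  18.4535] f [ 1.964   0.3134 -1.1958]
shift [ 0.016   0.0253 -0.3633] turn [-0.0108 15.9535  0.0665]
```

>>> play_rows(moves=[[[0, 3, 0], [0.002, 0.003, -0.047], 100], [[0, 6, 0], [0.004, 0.006, -0.094], 100], [[0, 9, 0], [0.006, 0.01, -0.141], 100], [[0, 12, 0], [0.009, 0.013, -0.188], 100], [[0, 16, 0], [0.011, 0.016, -0.235], 100]])

```text
time: 1.75
ee_pos: [0.3822, -0.0997, 0.1993]
tcp_rot: [-90.0, -0.1, 2.4]
wrist_force: [1.4, 1.3, 0.7]
opening: 0.0855
```

```bash
python3 go.py 0.427 -0.2195 0.19 2.5
```

```text
now 1.75 [ 0.3822 -0.0997  0.1993] [-90.0071  -0.0515   2.403 ] f [1.443  1.3122 0.6849]
shift [ 0.0398  0.0094 -0.1216] turn [ 0.0072 -0.097   0.0515]
```

>>> play_rows(moves=[[[0, 0, 0], [0.013, 0.003, -0.04], 100], [[0, 0, 0], [0.027, 0.006, -0.08], 100], [[0, 0, 0], [0.04, 0.009, -0.118], 100], [[0, 0, 0], [0.04, 0.009, -0.118], 100], [[0, 0, 0], [0.04, 0.009, -0.118], 100]])

```text
time: 2.25
ee_pos: [0.4269, -0.214, 0.1897]
tcp_rot: [-90.0, 0.1, 2.5]
wrist_force: [-0.1, 0.2, -0.1]
opening: 0.0854
```

Run:
```python
from h import *
import pickle
c=camera("wrist"); pickle.dump(c,open("w1.pkl","wb")); cv2.imwrite("pics/w1.png",c["img"][:,:,::-1])
o=get_obs(); print(o["ee_pos"],o["tcp_rot"],o["time"])
print(c["world_from_camera"])
```

```text
[ 0.4269 -0.2134  0.1901] [-89.9681   0.0414   2.5409] 2.3
[[ 0.9992 -0.0399 -0.01    0.4239]
 [ 0.0411  0.9603  0.2758 -0.1439]
 [-0.0014 -0.276   0.9612  0.333 ]
 [ 0.      0.      0.      1.    ]]
```

View pics/w1.png

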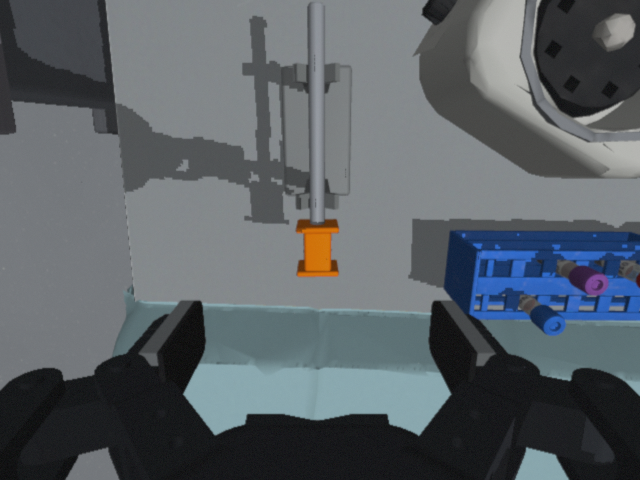

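Run:
```python
from h import *
import pickle
c=pickle.load(open("w1.pkl","rb"))
print("tip",onz(c,316.5,3,.088),"shaft at handle",onz(c,317.7,221,.090),"shaft mid",onz(c,317,100,.09))
print("waist c",onz(c,317.5,248,.097), "flanges front/rear top", [onz(c,317.5,v,.099) for v in (226,271)])
print("waist w", onz(c,304.5,248,.094)-onz(c,331,248,.094))
crop(c["img"],280,200,80,90,6,"w1c.png")
```

```text
tip [ 0.4206 -0.0749  0.088 ] shaft at handle [ 0.4266 -0.2019  0.09  ] shaft mid [ 0.423  -0.1271  0.09  ]
waist c [ 0.4271 -0.2182  0.097 ] flanges front/rear top [array([ 0.4265, -0.203 ,  0.099 ]), array([ 0.4277, -0.2334,  0.099 ])]
waist w [-0.0175 -0.0007  0.    ]
```

View pics/w1c.png

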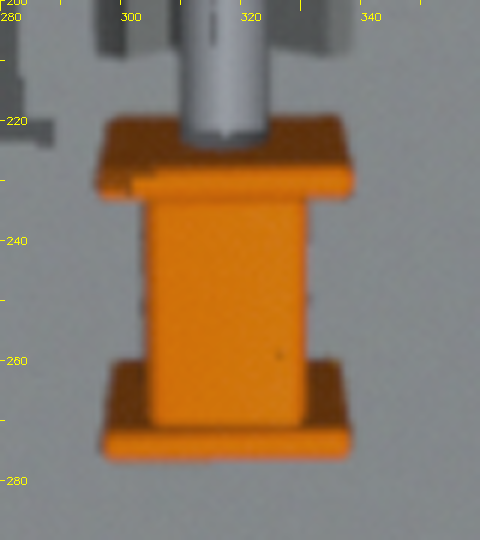

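```bash
python3 - <<'E'
from h import *
import pickle
c=pickle.load(open("w1.pkl","rb"))
for v in (228,232.5,271,276): print(v,onz(c,318,v,.099))
print(onz(c,317.7,271,.097), onz(c,317.7,225,.085))
E
python3 go.py 0.4270 -0.2205 0.064 2.7
```

```text
228 [ 0.4268 -0.2043  0.099 ]
232.5 [ 0.427  -0.2072  0.099 ]
271 [ 0.4281 -0.2334  0.099 ]
276 [ 0.4282 -0.2369  0.099 ]
[ 0.4279 -0.2342  0.097 ] [ 0.4267 -0.2058  0.085 ]
now 2.3 [ 0.4269 -0.2134  0.1901] [-89.9681   0.0414   2.5409] f [-0.7765  0.1555 -0.0815]
shift [-0.0001  0.1261 -0.0072] turn [-0.032  -0.1591 -0.0414]
```

>>> play_rows(moves=[[[0, 0, 0], [0.0, 0.03, -0.007], 100], [[0, 0, 0], [0.0, 0.07, -0.007], 100], [[0, 0, 0], [0.0, 0.105, -0.007], 100], [[0, 0, 0], [0.0, 0.126, -0.007], 100], [[0, 0, 0], [0.0, 0.126, -0.007], 100]])

```text
time: 2.8
ee_pos: [0.4258, -0.2186, 0.0619]
tcp_rot: [-89.9, 0.2, 2.7]
wrist_force: [-0.1, 0.4, -0.0]
opening: 0.0858
```

```bash
python3 - <<'E'
from h import *
c=camera("wrist"); cv2.imwrite("pics/w2.png",c["img"][:,:,::-1])
E
python3 go.py 0.4274 -0.2205 0.064 2.7
```

```text
now 2.85 [ 0.4268 -0.2193  0.0641] [-89.954    0.0708   2.6479] f [1.171  0.1696 0.4937]
shift [ 0.0005  0.0001 -0.0012] turn [-0.046  -0.0521 -0.0708]
```

View pics/w2.png

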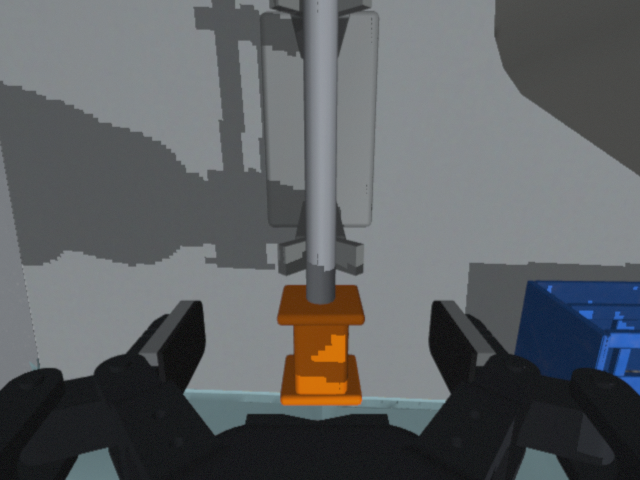

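>>> play_rows(moves=[[[0, 0, 0], [0.0005, 0, -0.001], 60], [[0, 0, 0], [0.0005, 0, -0.001], 35], [[0, 0, 0], [0.0005, 0, -0.001], 15], [[0, 0, 0], [0.0005, 0, -0.001], 5], [[0, 0, 0], [0.0005, 0, -0.001], 5]], grip_force=60)

```text
time: 3.35
ee_pos: [0.4278, -0.2216, 0.0648]
tcp_rot: [-90.0, 0.0, 2.6]
wrist_force: [-3.8, -0.0, 6.0]
opening: 0.0171
```

>>> play_rows(moves=[[[0, 0, 0], [0, 0, 0], 5], [[0, 0, 0], [0, 0, 0], 5], [[0, 0, 0], [0, 0, 0], 5], [[0, 0, 0], [0, 0, 0], 5], [[0, 0, 0], [0, 0, 0], 5]])

```text
time: 3.85
ee_pos: [0.4278, -0.2215, 0.0647]
tcp_rot: [-90.0, 0.0, 2.6]
wrist_force: [-4.1, 0.1, 4.8]
opening: 0.0174
```

```bash
python3 - <<'E'
from h import *
c=camera("wrist"); cv2.imwrite("pics/w3.png",c["img"][:,:,::-1])
E
python3 go.py 0.4274 -0.2205 0.164 2.7
```

```text
now 3.9 [ 0.4278 -0.2215  0.0647] [-90.0024   0.0199   2.5662] f [-3.1088  0.3903  5.8685]
shift [-0.0003 -0.0993  0.0011] turn [ 0.0024 -0.1338 -0.0199]
```

View pics/w3.png

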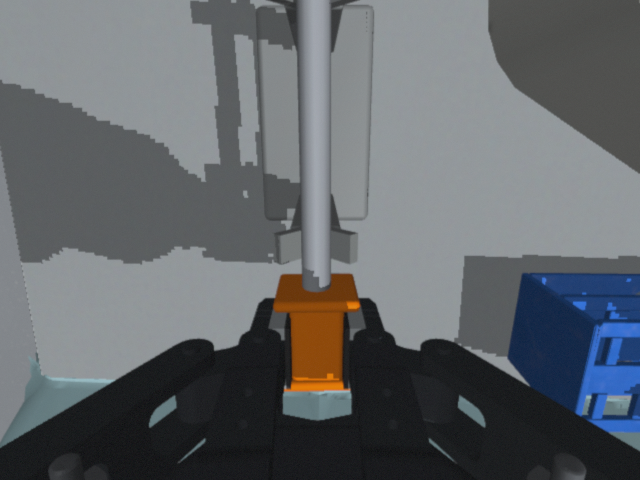

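>>> play_rows(moves=[[[0, 0, 0], [0, -0.005, 0], 5], [[0, 0, 0], [0, -0.02, 0], 5], [[0, 0, 0], [0, -0.05, 0], 5], [[0, 0, 0], [0, -0.09, 0], 5], [[0, 0, 0], [0, -0.13, 0], 5]])

```text
time: 4.4
ee_pos: [0.4278, -0.2213, 0.1966]
tcp_rot: [-90.0, -0.0, 2.6]
wrist_force: [0.3, -0.3, -0.5]
opening: 0.0173
```

```bash
python3 go.py 0.428 0.055 0.2 -45
```

```text
now 4.4 [ 0.4278 -0.2213  0.1966] [-90.0042  -0.0151   2.5726] f [ 0.3444 -0.32   -0.4935]
shift [ 0.0126 -0.0035  0.2761] turn [-0.0024 47.5726  0.016 ]
```

>>> play_rows(moves=[[[0, 0, 0], [0.001, 0, 0.02], 5], [[0, 0, 0], [0.003, -0.002, 0.06], 5], [[0, 3, 0], [0.005, -0.003, 0.105], 5], [[0, 8, 0], [0.007, -0.003, 0.15], 5], [[0, 14, 0], [0.009, -0.003, 0.195], 5]])

```text
time: 4.9
ee_pos: [0.4282, -0.0247, 0.1986]
tcp_rot: [-90.0, -0.1, -11.7]
wrist_force: [0.8, -0.2, -1.8]
opening: 0.0172
```

```bash
python3 go.py 0.468 0.0553 0.2 -45
```

```text
now 4.9 [ 0.4282 -0.0247  0.1986] [-89.9792  -0.0949 -11.6749] f [ 0.8465 -0.2215 -1.7743]
shift [ 0.0228 -0.0013  0.0864] turn [-0.0478 33.3252  0.0862]
```

>>> play_rows(moves=[[[0, 7, 0], [0.004, 0, 0.03], 5], [[0, 14, 0], [0.01, -0.001, 0.06], 5], [[0, 21, 0], [0.016, -0.001, 0.08], 5], [[0, 28, 0], [0.022, -0.001, 0.085], 5], [[0, 33.3, 0], [0.023, -0.001, 0.086], 5]])

```text
time: 5.4
ee_pos: [0.4685, 0.0544, 0.1991]
tcp_rot: [-90.0, -0.0, -44.9]
wrist_force: [-0.1, -0.1, -1.1]
opening: 0.0175
```

>>> play_rows(moves=[[[0, 0, 0], [0, 0.02, 0], 5], [[0, 0, 0], [0, 0.04, 0], 5], [[0, 0, 0], [0, 0.05, 0], 5], [[0, 0, 0], [0, 0.05, 0], 5], [[0, 0, 0], [0, 0.05, 0], 5]])

```text
time: 5.9
ee_pos: [0.4681, 0.0535, 0.1493]
tcp_rot: [-90.0, -0.0, -44.7]
wrist_force: [0.0, -0.1, -0.9]
opening: 0.0168
```

```bash
python3 - <<'E'
from h import *
import pickle
D={n:camera(n) for n in ("scene","top","wrist")}
pickle.dump(D,open("d4.pkl","wb"))
for n in D: cv2.imwrite(f"pics/{n}4.png",D[n]["img"][:,:,::-1])
crop(D["scene"]["img"],250,120,140,110,5,"s4c.png")
crop(D["top"]["img"],190,140,120,110,5,"t4c.png")
E
python3 go.py 0.468 0.0553 0.0947 -45
```

```text
now 6.05 [0.4684 0.0535 0.1494] [-89.929   -0.0573 -44.7326] f [-0.0881 -0.1132 -1.487 ]
shift [-0.0016  0.0547  0.001 ] turn [-0.0711  0.2675  0.0571]
```

View pics/wrist4.png

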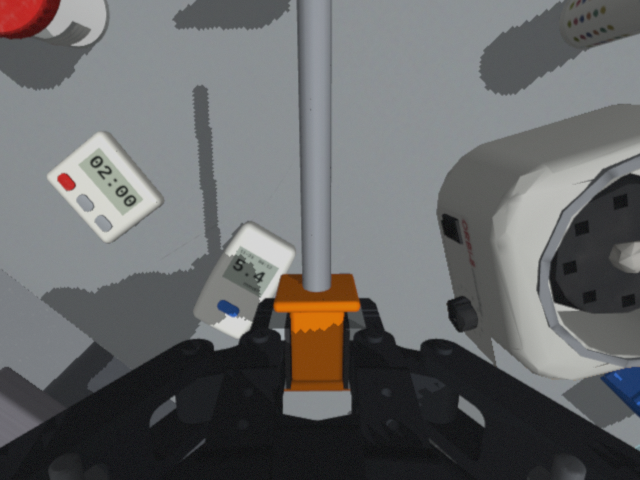

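View pics/s4c.png

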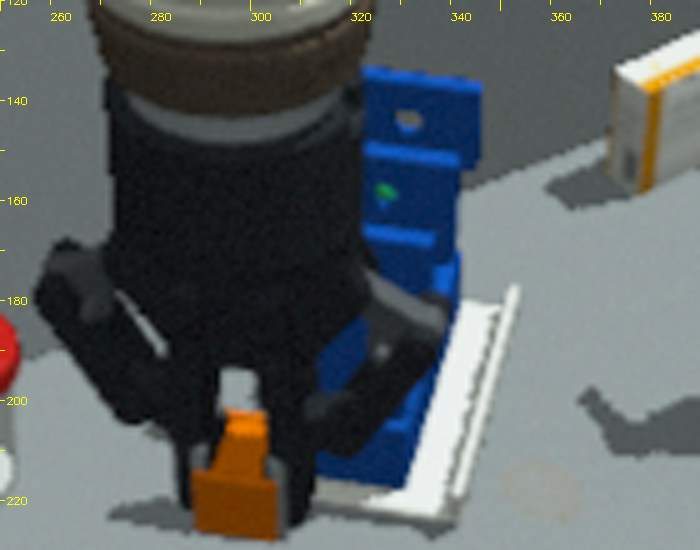

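View pics/t4c.png

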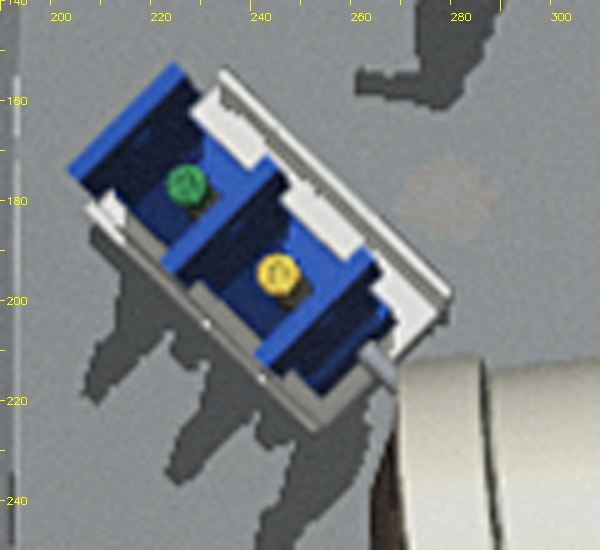

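Run:
```python
from h import *
import pickle
D=pickle.load(open("d4.pkl","rb"));t=D["top"]
crop(t["img"],245,195,40,35,16,"t4cc.png")
P=onz(t,263,209.2,.170);print(P, (P[1]-P[0])*.7071,(P[1]+P[0])*.7071)
w=D["wrist"]
# tcp-frame lateral offset of the rod from wrist cam
W=w["world_from_camera"]
from scipy.spatial.transform import Rotation as R
o=get_obs(); r=R.from_euler('xyz',o['tcp_rot'],degrees=True)
for (u,v) in [(314,2),(315.5,150),(317,280)]:
    P=onz(w,u,v,.1494+.0203+.005); print(P,"tool",r.inv().apply(P-o['ee_pos']))
```

```text
[0.573  0.1577 0.17  ] -0.29368514349061947 0.5166682130096377
[0.5407 0.1276 0.1747] tool [-0.0008 -0.0251  0.1036]
[0.513  0.0992 0.1747] tool [-0.0005 -0.0252  0.064 ]
[0.4835 0.0689 0.1747] tool [-0.0001 -0.0252  0.0216]
```

View pics/t4cc.png

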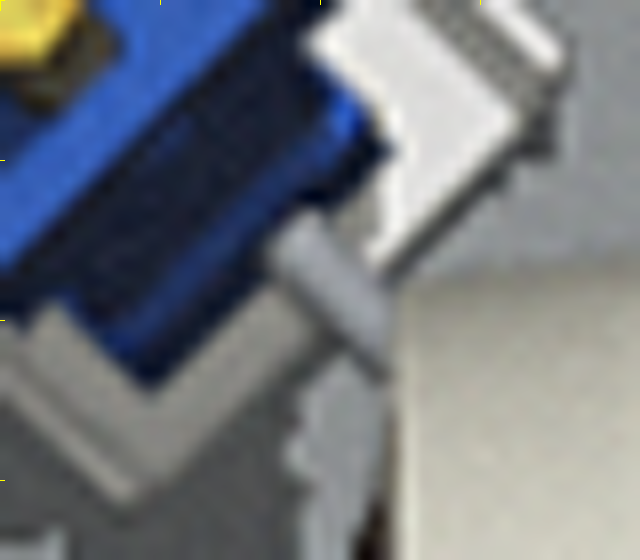

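```bash
cat > sn.py <<'E'
import sys
from h import *
from scipy.spatial.transform import Rotation as R
# usage: sn.py s n z yaw : shift to TCP target in dock-aligned coords (45 deg)
o=get_obs(); p=o['ee_pos']; c=np.sqrt(.5)
print("t",o['time'],"s,n,z",(p[0]+p[1])*c,(p[1]-p[0])*c,p[2],"rot",o['tcp_rot'])
f=o['wrist_force']; print("force s,n,z",(f[0]+f[1])*c,(f[1]-f[0])*c,f[2],"torque",o['torque'],"open",o['opening'])
if len(sys.argv)>1:
    s,n,z,y=map(float,sys.argv[1:5]); t=np.array([(s-n)*c,(s+n)*c,z])
    r=R.from_euler('xyz',o['tcp_rot'],degrees=True)
    print("shift",r.inv().apply(t-p),"turn",(r.inv()*R.from_euler('xyz',[-90,0,y],degrees=True)).as_rotvec(degrees=True))
E
python3 sn.py .372 -.2914 .0947 -45
```

```text
t 6.05 s,n,z 0.3689774372715503 -0.2933815268564232 0.14942630764605436 rot [-89.929   -0.0573 -44.7326]
force s,n,z -0.1423952249725311 -0.017733475463974937 -1.4869798585331502 torque [-0.0771  0.0544 -0.0335] open 0.016639506617394544
shift [-0.002   0.0547  0.003 ] turn [-0.0711  0.2675  0.0571]
```

>>> play_rows(moves=[[[0, 0, 0], [-0.001, 0.015, 0.001], 5], [[0, 0.1, 0], [-0.002, 0.035, 0.003], 5], [[0, 0.3, 0], [-0.002, 0.05, 0.003], 5], [[0, 0.3, 0], [-0.002, 0.0547, 0.003], 5], [[0, 0.3, 0], [-0.002, 0.0547, 0.003], 5]])

```text
time: 6.55
ee_pos: [0.468, 0.0569, 0.0927]
tcp_rot: [-90.1, 0.1, -45.0]
wrist_force: [-0.2, -0.2, -1.4]
opening: 0.0172
```

```bash
python3 - <<'E'
from h import *
import pickle
D={n:camera(n) for n in ("top","scene")}
pickle.dump(D,open("d5.pkl","wb"))
t=D["top"]
crop(t["img"],245,195,40,35,16,"t5cc.png")
crop(D["scene"]["img"],270,150,90,70,8,"s5c.png")
E
python3 sn.py .390 -.2914 .0947 -45
```

```text
t 6.65 s,n,z 0.3717706085833118 -0.29120759652743333 0.09412701569079299 rot [-89.972   -0.0234 -45.0261]
force s,n,z 0.22088310011813372 -0.3601118391541322 -1.2270392623127293 torque [-0.0013  0.0695 -0.0053] open 0.01718154312433946
shift [ 0.0002 -0.0006  0.0182] turn [-0.028  -0.0261  0.0234]
```

View pics/t5cc.png

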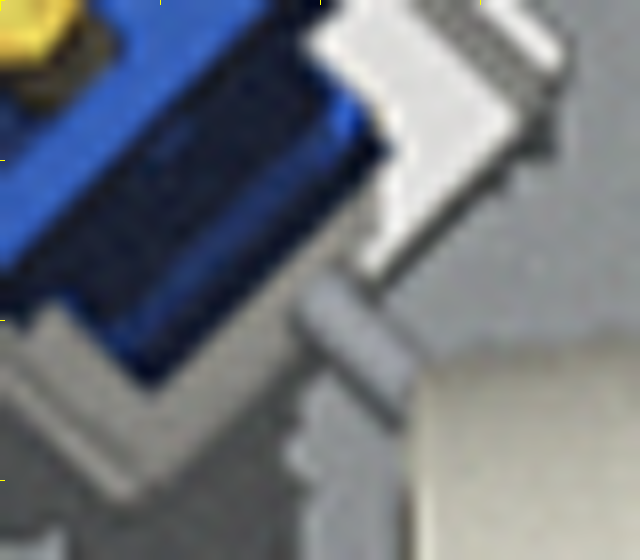

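View pics/s5c.png

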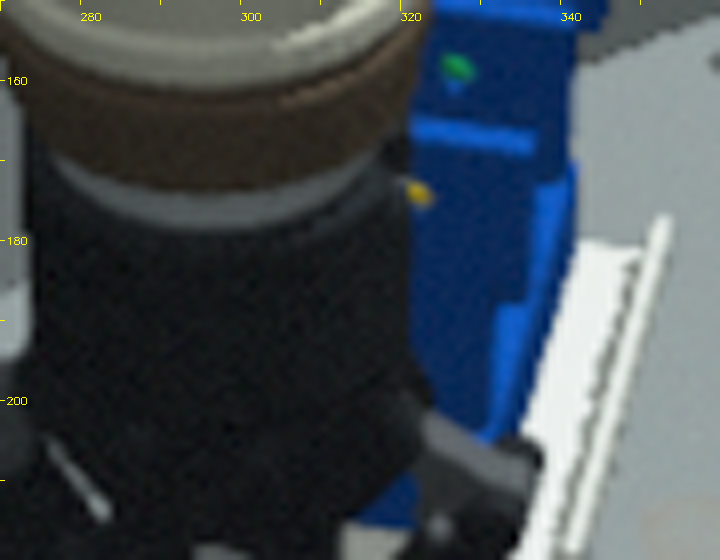

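Run:
```python
from h import *
import pickle
D=pickle.load(open("d5.pkl","rb"));t=D["top"]
P=onz(t,265,213,.115);print(P, (P[1]-P[0])*.7071,(P[1]+P[0])*.7071)
a=t["img"][150:240,190:290]
# lug1 and lug2 zoom
crop(t["img"],238,185,34,34,16,"t5l1.png")
crop(t["img"],198,148,34,34,16,"t5l3.png")
```

```text
[0.5726 0.1592 0.115 ] -0.29233105004921567 0.5174060921424789
```

View pics/t5l1.png

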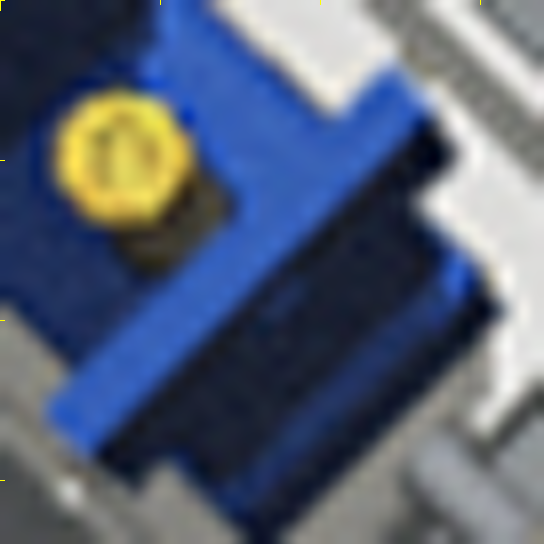

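View pics/t5l3.png

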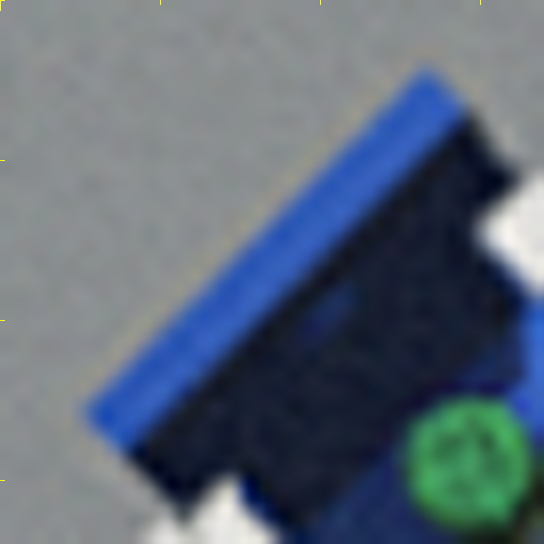

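Run:
```python
from h import *
import pickle
D=pickle.load(open("d5.pkl","rb"));t=D["top"]
L=[]
for n,(u,v,z) in dict(l1=(253.2,201.3,.135),l3=(215.36,164.22,.135),tip=(265,213,.115)).items():
    P=onz(t,u-.47,v-.47,z);L.append(P);print(n,P, (P[1]-P[0])*.7071,(P[1]+P[0])*.7071)
d=L[1]-L[0];print(np.linalg.norm(d),np.degrees(np.arctan2(d[1],d[0])))
for (u0,v0),cs in (((238,185),[(48,408),(97,455),(390,68),(438,112)]),((198,148),[(88,410),(130,450),(425,70),(468,108)])):
    q=[onz(t,u0+a/16-.47,v0+b/16-.47,.135) for a,b in cs]
    for i,j in((0,2),(1,3)):
        e=q[i]-q[j]; print(np.linalg.norm(e),np.degrees(np.arctan2(e[1],e[0]))-90)
```

```text
l1 [0.5942 0.1812 0.135 ] -0.2920319849712531 0.5482753326837558
l3 [0.6681 0.2555 0.135 ] -0.2917243269011892 0.6530623709764121
tip [0.5735 0.1601 0.115 ] -0.29234051429630853 0.518733640625413
0.10478849486509625 45.16822174368037
0.058858713657513946 44.88271824634512
0.05901399746628719 45.200208543449776
0.05869758457233244 45.57587644591263
0.05894200312315839 45.64170531212301
```

>>> play_rows(moves=[[[0, 0, 0], [-0.0002, -0.0003, 0.004], 5], [[0, 0, 0], [-0.0002, -0.0006, 0.009], 5], [[0, 0, 0], [-0.0003, -0.0006, 0.014], 5], [[0, 0, 0], [-0.0003, -0.0006, 0.018], 5], [[0, 0, 0], [-0.0003, -0.0006, 0.02], 5]])

```text
time: 7.15
ee_pos: [0.4829, 0.0717, 0.0942]
tcp_rot: [-90.0, 0.0, -45.0]
wrist_force: [-0.1, 0.1, -1.2]
opening: 0.0173
```

```bash
python3 - <<'E'
from h import *
import pickle
t=camera("top"); pickle.dump(t,open("t6.pkl","wb"))
crop(t["img"],245,190,34,34,16,"t6.png")
E
python3 sn.py .390 -.2911 .0947 -45
```

```text
t 7.2 s,n,z 0.39218918314010404 -0.2907181374575173 0.09410937126211906 rot [-89.9995   0.0031 -45.0071]
force s,n,z -0.4362358407456328 0.21939070017721218 -1.205675878272086 torque [0.001  0.0237 0.0314] open 0.01748269607978313
shift [ 0.0004 -0.0006 -0.0022] turn [-0.0005 -0.0071 -0.0031]
```

View pics/t6.png

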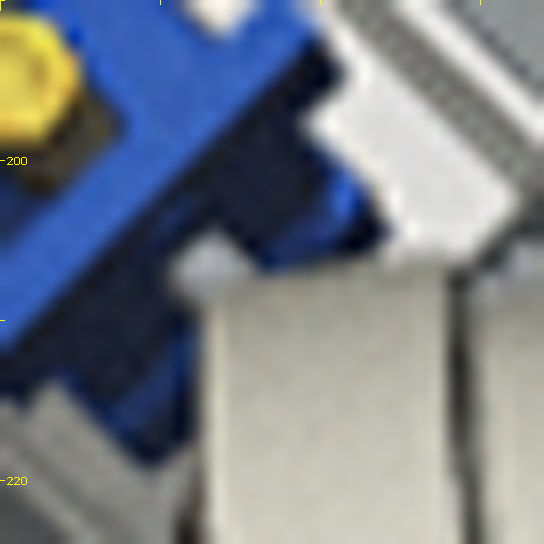

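>>> play_rows(moves=[[[0, 0, 0], [0, -0.0005, 0.001], 5], [[0, 0, 0], [0, -0.0005, 0.002], 5], [[0, 0, 0], [0, -0.0005, 0.0035], 5], [[0, 0, 0], [0, -0.0005, 0.005], 5], [[0, 0, 0], [0, -0.0005, 0.006], 5]])

```text
time: 7.7
ee_pos: [0.4869, 0.0756, 0.0947]
tcp_rot: [-90.0, -0.0, -45.0]
wrist_force: [-0.5, -0.0, -1.9]
opening: 0.0174
```

```bash
python3 sn.py .390 -.2911 .0947 -45
```

```text
t 7.7 s,n,z 0.39774146449583747 -0.2907703204545943 0.09472578548814296 rot [-89.994   -0.0029 -45.0286]
force s,n,z -0.3972422727806469 0.3370653401645152 -1.9071212002522009 torque [-0.0641  0.0617  0.0173] open 0.01741705150444118
shift [ 0.0003  0.     -0.0077] turn [-0.006  -0.0286  0.0029]
```

>>> play_rows(moves=[[[0, 0, 0], [0, 0, 0.001], 5], [[0, 0, 0], [0, 0, 0.002], 5], [[0, 0, 0], [0, 0, 0.003], 5], [[0, 0, 0], [0, 0, 0.004], 5], [[0, 0, 0], [0, 0, 0.004], 5]])

```text
time: 8.2
ee_pos: [0.4897, 0.0785, 0.0947]
tcp_rot: [-90.0, -0.0, -45.0]
wrist_force: [-1.1, -0.9, -0.8]
opening: 0.0172
```

```bash
python3 sn.py .390 -.2911 .0947 -45
```

```text
t 8.2 s,n,z 0.4017179665906762 -0.29077192382593436 0.09468821628865456 rot [-89.999   -0.0015 -45.0273]
force s,n,z -1.4131684967055902 0.1755219996558065 -0.8235729370084661 torque [ 0.0247  0.0023 -0.0024] open 0.017200024709130984
shift [ 0.0003 -0.     -0.0117] turn [-0.001  -0.0273  0.0015]
```

>>> play_rows(moves=[[[0, 0, 0], [0, 0, 0.001], 5], [[0, 0, 0], [0, 0, 0.002], 5], [[0, 0, 0], [0, 0, 0.003], 5], [[0, 0, 0], [0, 0, 0.004], 5], [[0, 0, 0], [0, 0, 0.004], 5]])

```text
time: 8.7
ee_pos: [0.4925, 0.0813, 0.0947]
tcp_rot: [-90.0, 0.0, -45.0]
wrist_force: [0.6, 1.0, -1.3]
opening: 0.017
```

```bash
python3 sn.py .390 -.2911 .0947 -45
python3 - <<'E'
from h import *
t=camera("top"); crop(t["img"],235,180,44,44,13,"t7.png")
E
```

```text
t 8.7 s,n,z 0.40573028584584214 -0.2907439851535893 0.09465294662728002 rot [-90.0009   0.0007 -45.0237]
force s,n,z 1.1388508905145462 0.34418629349839824 -1.2952387961925442 torque [-0.051   0.0185 -0.0297] open 0.017008249540271355
shift [ 0.0004 -0.     -0.0157] turn [ 0.0009 -0.0237 -0.0007]
```

View pics/t7.png

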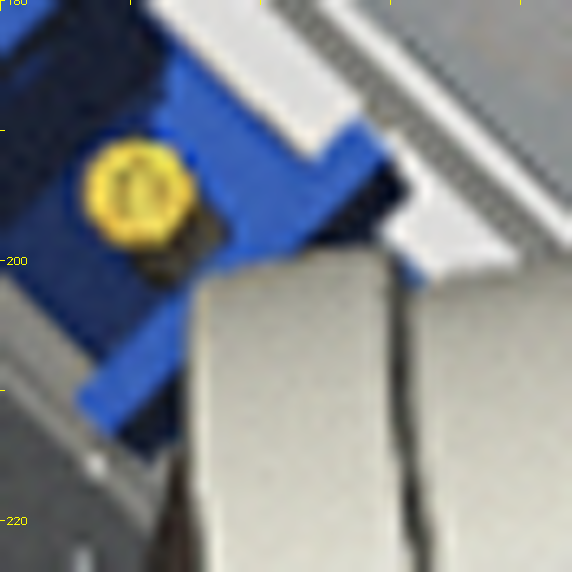

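>>> play_rows(moves=[[[0, 0, 0], [0, 0, 0.002], 5], [[0, 0, 0], [0, 0, 0.004], 5], [[0, 0, 0], [0, 0, 0.006], 5], [[0, 0, 0], [0, 0, 0.008], 5], [[0, 0, 0], [0, 0, 0.01], 5]])

```text
time: 9.25
ee_pos: [0.4996, 0.0884, 0.0947]
tcp_rot: [-90.0, 0.0, -45.0]
wrist_force: [-1.0, -0.2, -1.6]
opening: 0.0171
```

```bash
python3 sn.py .438 -.2911 .0947 -45
```

```text
t 9.25 s,n,z 0.4158230986280056 -0.29074876454525467 0.09466164091068964 rot [-90.001    0.0006 -45.0242]
force s,n,z -0.8211838462039092 0.5471917008909004 -1.629971932942024 torque [-0.0288  0.0316  0.0537] open 0.01712914637424137
shift [ 0.0003 -0.      0.0222] turn [ 0.001  -0.0242 -0.0006]
```

>>> play_rows(moves=[[[0, 0, 0], [0, 0, 0.004], 5], [[0, 0, 0], [0, 0, 0.008], 5], [[0, 0, 0], [0, 0, 0.012], 5], [[0, 0, 0], [0, 0, 0.016], 5], [[0, 0, 0], [0, 0, 0.02], 5]])

```text
time: 9.75
ee_pos: [0.5139, 0.1027, 0.0947]
tcp_rot: [-90.0, 0.0, -45.0]
wrist_force: [-0.6, 0.4, -1.3]
opening: 0.0177
```

```bash
python3 sn.py .446 -.2911 .0947 -45;python3 - <<'E'
from h import *
t=camera("top"); crop(t["img"],215,160,60,60,10,"t8.png")
t=camera("wrist"); cv2.imwrite("pics/w8.png",t["img"][:,:,::-1])
E
```

```text
t 9.75 s,n,z 0.4360025284548475 -0.2907437610542512 0.09465736130078685 rot [-90.0008   0.0018 -45.0202]
force s,n,z -0.13274007736754173 0.645528296264096 -1.2836613565311163 torque [ 0.0025  0.0463 -0.0007] open 0.01768455638476817
shift [ 0.0004 -0.      0.01  ] turn [ 0.0008 -0.0202 -0.0018]
```

View pics/t8.png

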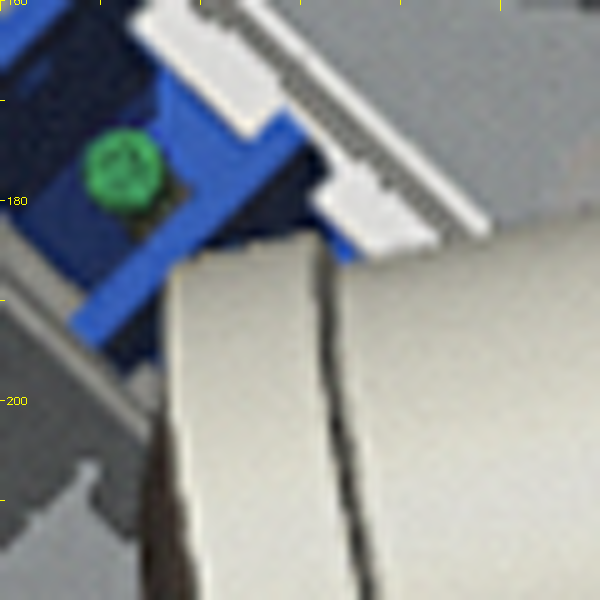

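View pics/w8.png

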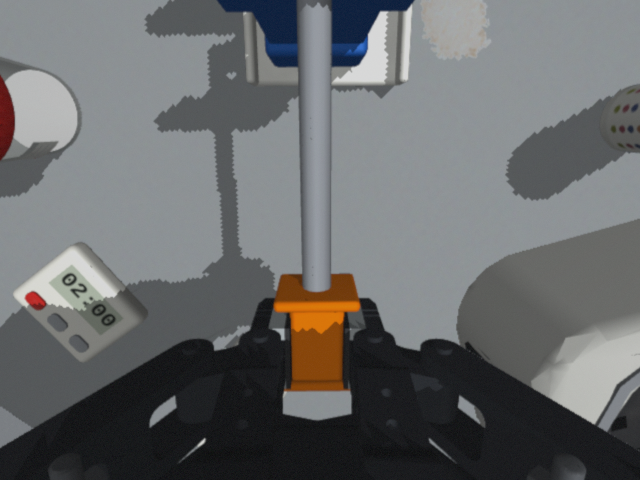

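>>> play_rows(moves=[[[0, 0, 0], [0, 0, 0.003], 5], [[0, 0, 0], [0, 0, 0.006], 5], [[0, 0, 0], [0, 0, 0.008], 5], [[0, 0, 0], [0, 0, 0.01], 5], [[0, 0, 0], [0, 0, 0.011], 5]])

```text
time: 10.35
ee_pos: [0.5215, 0.1103, 0.0947]
tcp_rot: [-90.0, -0.0, -45.0]
wrist_force: [0.8, -0.4, -1.0]
opening: 0.0173
```

>>> play_rows(moves=[[[0, 0, 0], [0, 0, 0.001], 5], [[0, 0, 0], [0, 0, 0.002], 5], [[0, 0, 0], [0, 0, 0.003], 5], [[0, 0, 0], [0, 0, 0.004], 5], [[0, 0, 0], [0, 0, 0.004], 5]])

```text
time: 10.85
ee_pos: [0.5243, 0.1131, 0.0947]
tcp_rot: [-90.0, 0.0, -45.0]
wrist_force: [-0.3, 0.2, -1.5]
opening: 0.017
```

```bash
python3 sn.py .446 -.2911 .0947 -45
```

```text
t 10.85 s,n,z 0.4506952895109484 -0.29076687626734016 0.09468059458533988 rot [-89.9992   0.0017 -45.0259]
force s,n,z -0.08256702772068333 0.3429761236669461 -1.4788056950825137 torque [ 0.0054 -0.018   0.033 ] open 0.01700990630542954
shift [ 0.0003 -0.     -0.0047] turn [-0.0008 -0.0259 -0.0017]
```

>>> play_rows(moves=[[[0, 0, 0], [0, 0, 0.001], 5], [[0, 0, 0], [0, 0, 0.002], 5], [[0, 0, 0], [0, 0, 0.003], 5], [[0, 0, 0], [0, 0, 0.004], 5], [[0, 0, 0], [0, 0, 0.005], 5]])

```text
time: 11.35
ee_pos: [0.5278, 0.1166, 0.0947]
tcp_rot: [-90.0, 0.0, -45.0]
wrist_force: [-0.1, 0.3, -1.9]
opening: 0.0167
```

>>> play_rows(moves=[[[0, 0, 0], [0, 0, 0.001], 5], [[0, 0, 0], [0, 0, 0.002], 5], [[0, 0, 0], [0, 0, 0.003], 5], [[0, 0, 0], [0, 0, 0.004], 5], [[0, 0, 0], [0, 0, 0.005], 5]])

```text
time: 11.85
ee_pos: [0.5314, 0.1201, 0.0947]
tcp_rot: [-90.0, -0.0, -45.0]
wrist_force: [0.5, -0.5, -0.7]
opening: 0.017
```

```bash
python3 sn.py .446 -.2911 .0947 -45;python3 - <<'E'
from h import *
t=camera("top"); crop(t["img"],205,150,60,60,10,"t9.png")
t=camera("scene"); crop(t["img"],280,120,90,90,6,"s9.png")
E
```

```text
t 11.85 s,n,z 0.46068766535673905 -0.29078198268042327 0.09467746415280778 rot [-90.0011  -0.0007 -45.0291]
force s,n,z 0.04263473146002451 -0.7157115864657873 -0.719899229301164 torque [-0.0125  0.0003 -0.0135] open 0.01700675121279311
shift [ 0.0003 -0.     -0.0147] turn [ 0.0011 -0.0291  0.0007]
```

View pics/t9.png

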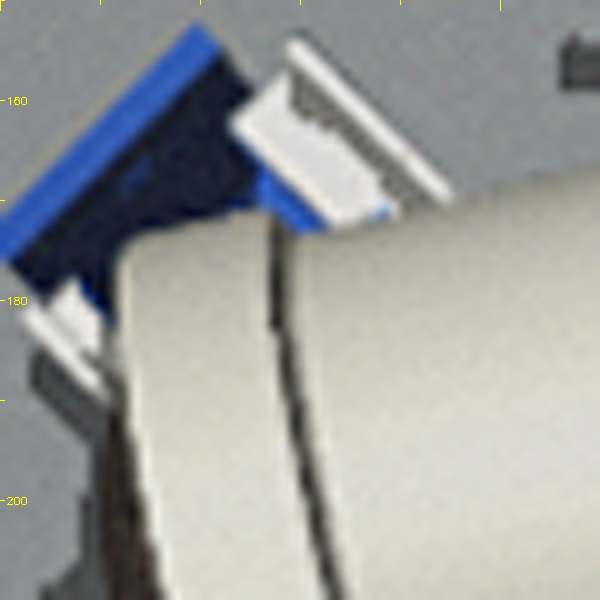

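View pics/s9.png

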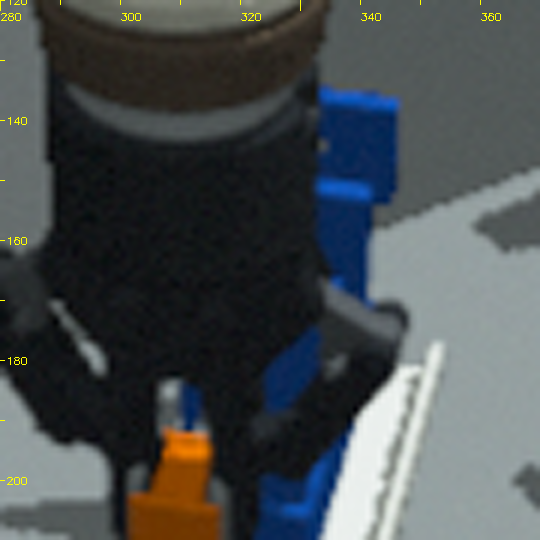

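>>> play_rows(moves=[[[0, 0, 0], [0, 0, 0.006], 5], [[0, 0, 0], [0, 0, 0.013], 5], [[0, 0, 0], [0, 0, 0.02], 5], [[0, 0, 0], [0, 0, 0.027], 5], [[0, 0, 0], [0, 0, 0.031], 5]])

```text
time: 12.45
ee_pos: [0.5538, 0.1426, 0.0945]
tcp_rot: [-90.0, 0.0, -45.0]
wrist_force: [0.1, 0.3, -1.2]
opening: 0.0172
```

>>> play_rows(moves=[[[0, 0, 0], [0, 0, 0.001], 5], [[0, 0, 0], [0, 0, 0.002], 5], [[0, 0, 0], [0, 0, 0.003], 5], [[0, 0, 0], [0, 0, 0.004], 5], [[0, 0, 0], [0, 0, 0.005], 5]])

```text
time: 12.95
ee_pos: [0.5568, 0.1455, 0.0948]
tcp_rot: [-90.0, -0.0, -45.0]
wrist_force: [-0.3, 0.4, -1.6]
opening: 0.0171
```

>>> play_rows(moves=[[[0, 0, 0], [0, 0, 0.001], 5], [[0, 0, 0], [0, 0, 0.002], 5], [[0, 0, 0], [0, 0, 0.003], 5], [[0, 0, 0], [0, 0, 0.004], 5], [[0, 0, 0], [0, 0, 0.005], 5]])

```text
time: 13.45
ee_pos: [0.5604, 0.1491, 0.0947]
tcp_rot: [-90.0, 0.0, -45.0]
wrist_force: [-0.1, 0.3, -1.5]
opening: 0.0171
```

```bash
python3 sn.py .525 -.2911 .0947 -45
```

```text
t 13.45 s,n,z 0.5017107863181093 -0.29079563776376005 0.09468465952646979 rot [-89.9993   0.0004 -45.0276]
force s,n,z 0.13423949156161794 0.2732201309733056 -1.494644854393314 torque [-0.1021  0.0299  0.0632] open 0.01707473718485686
shift [ 0.0003 -0.      0.0233] turn [-0.0007 -0.0276 -0.0004]
```

>>> play_rows(moves=[[[0, 0, 0], [0, 0, 0.001], 5], [[0, 0, 0], [0, 0, 0.002], 5], [[0, 0, 0], [0, 0, 0.003], 5], [[0, 0, 0], [0, 0, 0.004], 5], [[0, 0, 0], [0, 0, 0.005], 5]])

```text
time: 13.95
ee_pos: [0.5639, 0.1527, 0.0947]
tcp_rot: [-90.0, 0.0, -45.0]
wrist_force: [-0.7, -0.1, -1.2]
opening: 0.0172
```

>>> play_rows(moves=[[[0, 0, 0], [0, 0, 0.001], 5], [[0, 0, 0], [0, 0, 0.002], 5], [[0, 0, 0], [0, 0, 0.003], 5], [[0, 0, 0], [0, 0, 0.004], 5], [[0, 0, 0], [0, 0, 0.005], 5]])

```text
time: 14.45
ee_pos: [0.5674, 0.1562, 0.0947]
tcp_rot: [-90.0, 0.0, -45.0]
wrist_force: [-0.4, -0.1, -2.2]
opening: 0.017
```

```bash
python3 sn.py .525 -.2911 .0947 -45;python3 - <<'E'
from h import *
t=camera("top"); crop(t["img"],195,140,60,60,10,"t10.png")
t=camera("wrist"); cv2.imwrite("pics/w10.png",t["img"][:,:,::-1])
E
```

```text
t 14.45 s,n,z 0.5116753325566854 -0.2908030277493002 0.09467105069065479 rot [-90.0024   0.0012 -45.0285]
force s,n,z -0.3675231809360894 0.15914418540622136 -2.1606717116589076 torque [-0.0543  0.0486 -0.0251] open 0.017027318361322992
shift [ 0.0003 -0.      0.0133] turn [ 0.0024 -0.0285 -0.0012]
```

View pics/t10.png

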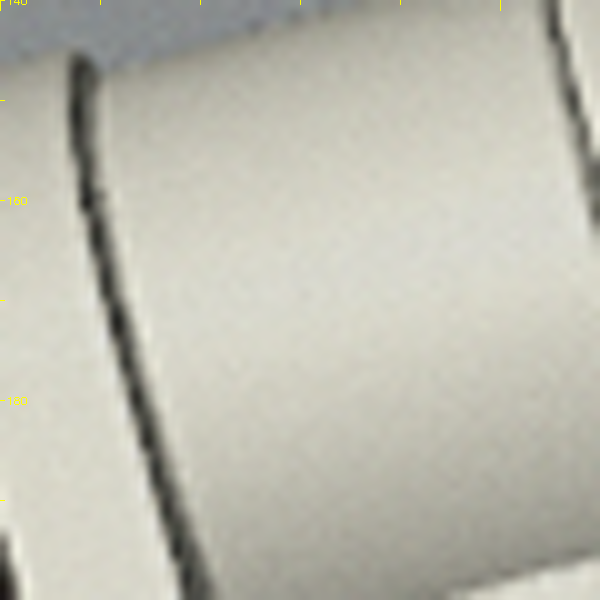

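View pics/w10.png

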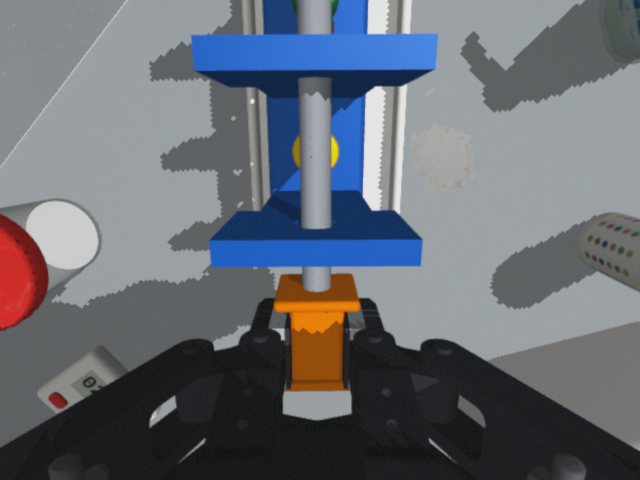

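>>> play_rows(moves=[[[0, 0, 0], [0, 0, 0.002], 5], [[0, 0, 0], [0, 0, 0.004], 5], [[0, 0, 0], [0, 0, 0.006], 5], [[0, 0, 0], [0, 0, 0.008], 5], [[0, 0, 0], [0, 0, 0.01], 5]])

```text
time: 15.05
ee_pos: [0.5746, 0.1633, 0.0947]
tcp_rot: [-90.0, 0.0, -45.0]
wrist_force: [0.0, -0.6, -1.3]
opening: 0.0172
```

>>> play_rows(moves=[[[0, 0, 0], [0, 0, 0.0005], 5], [[0, 0, 0], [0, 0, 0.001], 5], [[0, 0, 0], [0, 0, 0.0015], 5], [[0, 0, 0], [0, 0, 0.002], 5], [[0, 0, 0], [0, 0, 0.0025], 5]])

```text
time: 15.55
ee_pos: [0.5763, 0.165, 0.0947]
tcp_rot: [-90.0, -0.0, -45.0]
wrist_force: [-0.7, -0.0, -0.7]
opening: 0.0171
```

```bash
python3 sn.py .525 -.2911 .0947 -45;python3 - <<'E'
from h import *
t=camera("wrist"); cv2.imwrite("pics/w11.png",t["img"][:,:,::-1])
E
```

```text
t 15.55 s,n,z 0.5241585029643712 -0.2908154297306424 0.09473062093710527 rot [-89.9959  -0.0047 -45.0258]
force s,n,z -0.5406511869621865 0.47615615547565654 -0.6513852841848554 torque [ 0.0114 -0.0041 -0.0046] open 0.017095942251219964
shift [0.0003 0.     0.0008] turn [-0.0041 -0.0258  0.0047]
```

View pics/w11.png

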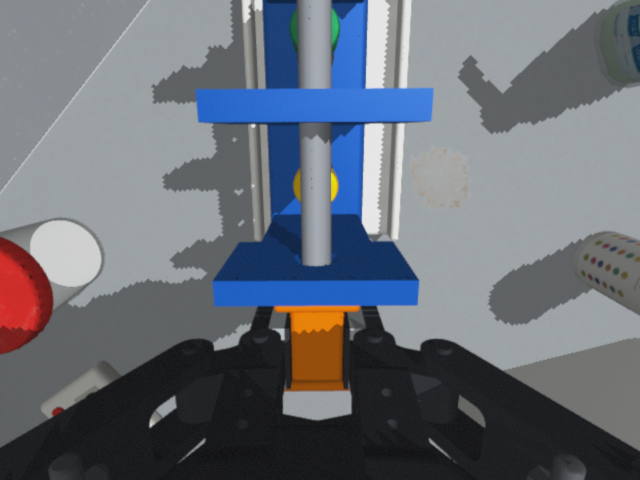

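>>> play_rows(moves=[[[0, 0, 0], [0, 0, 0.0004], 5], [[0, 0, 0], [0, 0, 0.0008], 5], [[0, 0, 0], [0, 0, 0.0012], 5], [[0, 0, 0], [0, 0, 0.0016], 5], [[0, 0, 0], [0, 0, 0.0016], 5]])

```text
time: 16.1
ee_pos: [0.5774, 0.1661, 0.0947]
tcp_rot: [-90.0, -0.0, -45.0]
wrist_force: [0.6, 0.2, -0.3]
opening: 0.0173
```

```bash
python3 sn.py
```

```text
t 16.1 s,n,z 0.5257463116570152 -0.2908103366430426 0.09467942525903832 rot [-90.0011  -0.0009 -45.023 ]
force s,n,z 0.5503828950541368 -0.22970338735919657 -0.2739847602367671 torque [-0.0407  0.0225 -0.0166] open 0.017291447350397015
```

>>> play_rows(moves=[[[0, 0, 0], [0, 0, 0.0004], 5], [[0, 0, 0], [0, 0, 0.0008], 5], [[0, 0, 0], [0, 0, 0.0012], 5], [[0, 0, 0], [0, 0, 0.0012], 5], [[0, 0, 0], [0, 0, 0.0012], 5]])

```text
time: 16.6
ee_pos: [0.578, 0.1668, 0.0947]
tcp_rot: [-90.0, 0.0, -45.0]
wrist_force: [-2.7, -2.0, 0.7]
opening: 0.0169
```

```bash
python3 sn.py
```

```text
t 16.6 s,n,z 0.5266704890105401 -0.2908123623836559 0.09468321579859765 rot [-90.0268   0.0034 -45.0355]
force s,n,z -3.3208867609561974 0.5323182376557634 0.6827681054853295 torque [-0.3442  0.4373 -0.016 ] open 0.016870309401420813
```

>>> play_rows(moves=[[[0, 0, 0], [0, 0, 0.0002], 5], [[0, 0, 0], [0, 0, 0.0004], 5], [[0, 0, 0], [0, 0, 0.0006], 5], [[0, 0, 0], [0, 0, 0.0006], 5], [[0, 0, 0], [0, 0, 0.0006], 5]])

```text
time: 17.1
ee_pos: [0.5781, 0.1668, 0.0947]
tcp_rot: [-90.1, 0.0, -45.0]
wrist_force: [-5.3, -5.3, 2.3]
opening: 0.0171
```

```bash
python3 sn.py
python3 - <<'E'
from h import *
t=camera("wrist"); crop(t["img"],200,200,240,200,3,"w12.png")
E
```

```text
t 17.1 s,n,z 0.5267114678445229 -0.29077581894766674 0.09468518836389271 rot [-90.0896   0.0068 -45.0457]
force s,n,z -7.449707866927691 0.016446753443100776 2.270708737730222 torque [-0.9227  1.0023 -0.037 ] open 0.017099647623145305
```

View pics/w12.png

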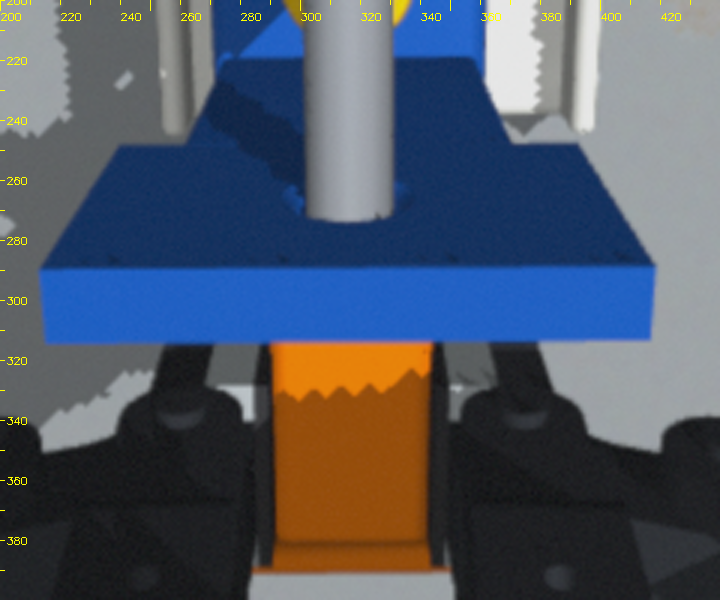

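>>> play_rows(moves=[[[0, 0, 0], [0, 0, -0.0004], 5], [[0, 0, 0], [0, 0, -0.0004], 5], [[0, 0, 0], [0, 0, -0.0004], 12], [[0, 0, 0], [0, 0, -0.0004], 22], [[0, 0, 0], [0, 0, -0.0004], 30]])

```text
time: 17.65
ee_pos: [0.5788, 0.1675, 0.0949]
tcp_rot: [-89.9, -0.0, -45.0]
wrist_force: [-0.1, -0.0, -0.1]
opening: 0.0257
```

>>> play_rows(moves=[[[0, 0, 0], [0, 0, 0], 35], [[0, 0, 0], [0, 0, 0], 45], [[0, 0, 0], [0, 0, 0], 50], [[0, 0, 0], [0, 0, 0], 50], [[0, 0, 0], [0, 0, 0], 50]])

```text
time: 18.15
ee_pos: [0.5784, 0.1671, 0.0947]
tcp_rot: [-90.0, -0.0, -45.0]
wrist_force: [-0.4, 0.2, -0.8]
opening: 0.0425
```

```bash
python3 sn.py
python3 - <<'E'
from h import *
t=camera("wrist"); crop(t["img"],200,200,240,200,3,"w13.png")
E
```

```text
t 18.15 s,n,z 0.5271628167195083 -0.2908150926589236 0.09471435715690477 rot [-89.9936  -0.001  -45.0252]
force s,n,z -0.09083848721250647 0.42587345019769934 -0.8359988355363688 torque [0.0469 0.0098 0.0134] open 0.04250106256603598
```

View pics/w13.png

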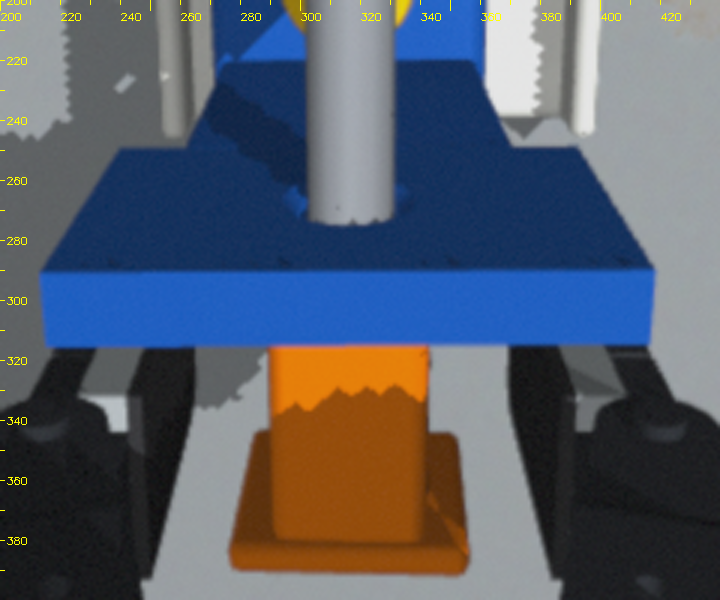

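>>> play_rows(moves=[[[0, 0, 0], [0, -0.01, 0], 50], [[0, 0, 0], [0, -0.035, 0], 50], [[0, 0, 0], [0, -0.07, 0], 50], [[0, 0, 0], [0, -0.11, -0.01], 50], [[0, 0, 0], [0, -0.14, -0.03], 50]])

```text
time: 18.7
ee_pos: [0.5574, 0.1462, 0.2375]
tcp_rot: [-89.9, -0.1, -45.0]
wrist_force: [0.4, -0.8, 0.4]
opening: 0.0427
```

>>> play_rows(moves=[[[0, 0, 0], [0, -0.01, -0.04], 50], [[0, 0, 0], [0, -0.01, -0.08], 50], [[0, 0, 0], [0, -0.01, -0.12], 50], [[0, 0, 0], [0, -0.01, -0.15], 50], [[0, 0, 0], [0, -0.01, -0.16], 50]])

```text
time: 19.2
ee_pos: [0.4424, 0.0314, 0.2463]
tcp_rot: [-89.9, -0.1, -45.1]
wrist_force: [0.7, 0.6, 0.9]
opening: 0.0426
```

```bash
python3 sn.py
python3 - <<'E'
from h import *
import pickle
D={n:camera(n) for n in ("scene","top","wrist")}
pickle.dump(D,open("d14.pkl","wb"))
for n in D: cv2.imwrite(f"pics/{n}14.png",D[n]["img"][:,:,::-1])
crop(D["top"]["img"],190,140,90,100,6,"t14c.png")
crop(D["scene"]["img"],280,120,90,110,5,"s14c.png")
E
```

```text
t 19.2 s,n,z 0.3350429265251308 -0.29061984265014346 0.2462573646554318 rot [-89.9218  -0.0861 -45.1061]
force s,n,z 0.9534137205514408 -0.09842132336517898 0.8625460215589266 torque [ 0.0256 -0.0538  0.0315] open 0.04259885645112447
```

View pics/wrist14.png

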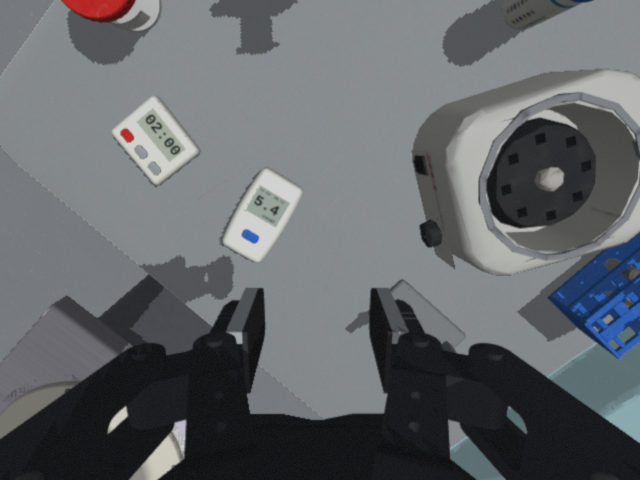

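View pics/t14c.png

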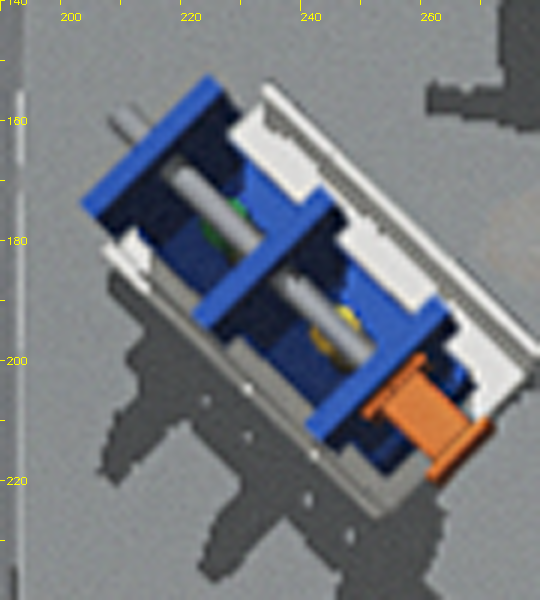

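View pics/s14c.png

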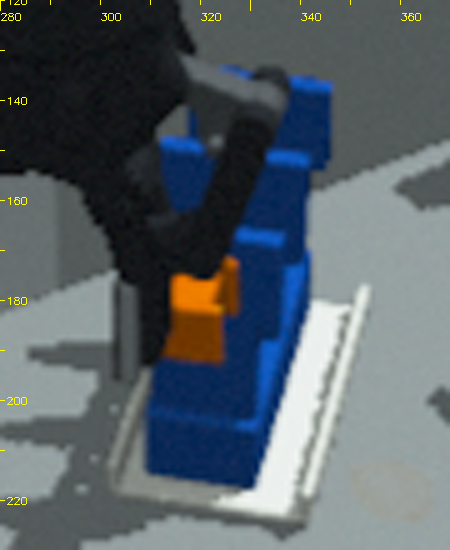

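Run:
```python
from h import *
import pickle
t=pickle.load(open("d14.pkl","rb"))["top"]
crop(t["img"],200,148,34,34,16,"t14a.png"); crop(t["img"],244,190,34,34,16,"t14b.png")
```

```text
(no output)
```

View pics/t14a.png

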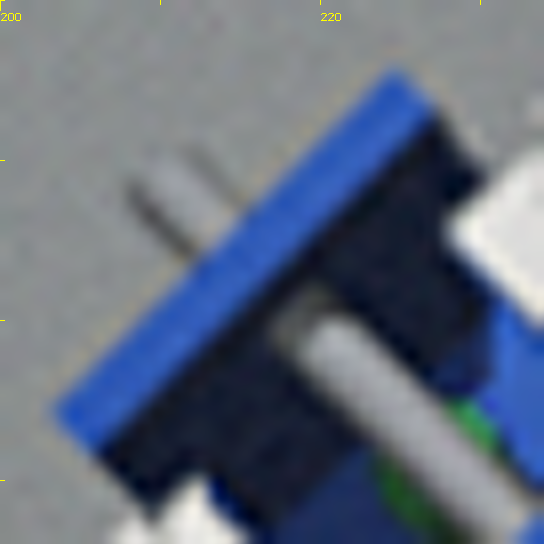

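View pics/t14b.png

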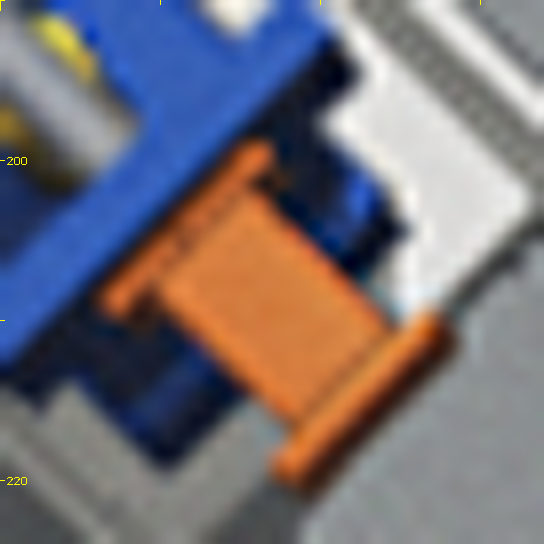

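Run:
```python
from h import *
import pickle
t=pickle.load(open("d14.pkl","rb"))["top"]
for n,(u,v,z) in dict(tip=(209.7,158.6,.114),rear=(266.9,215.1,.127),front=(255.5,204.1,.128)).items():
    P=onz(t,u-.47,v-.47,z); print(n,P,(P[0]+P[1])*.7071,(P[1]-P[0])*.7071)
for n,s in dict(tip=.6733,facetip=.5443).items(): pass
```

```text
tip [0.6839 0.2707 0.114 ] 0.6749991600165005 -0.292201776627041
rear [0.5678 0.1552 0.127 ] 0.5112652276376495 -0.2917810580056871
front [0.5896 0.1775 0.128 ] 0.5424272809613393 -0.2914286185429929
```

```bash
python3 -c "
from workcell import job_done; print(job_done())"
```

```text
the job is handed in; nothing more can be done
None
```

The locking rod is through all three lugs, with its handle home against the first one, and I let go of it and handed the job in at about 19 s.

- **Threading:** I gripped the orange handle at 60 N, lifted the rod straight out of the stand and lined it up with the holes from the camera images. It went through all three lugs on the first pass. The highest wrist force I read along the holes was about 1.4 N while threading and about 7.5 N at the final stop.
- **Home position:** after release, the top view puts the tip about 18 mm out of the third lug, which matches the home position. The handle's face is within about 2 mm of the lug face, roughly the calibration limit. The arm had also stopped firmly where the handle should meet the lug.
- **Small movement on release:** the rod settled slightly when I let go, with a slight turn. It did not back out.
- **Surroundings:** I never moved near the cup, meter or timer, and they looked undisturbed in the last wrist picture. The gripper is withdrawn and touches nothing.

None of the checks failed. The force readings vary by about 1 N.

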